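# Lay out a tea tray and a coffee tray

### The arm

A 6-joint arm with a two-finger parallel gripper is mounted at the origin on the work surface. World frame = base frame: x ahead of the robot, y to its left, z up, the work surface at z = 0. Lengths are in m, angles in degrees, forces in N, time in s.
With the tool pointing down it reaches from about 0.375 to 0.9 m from the base axis. Payload 3.1 kg.
Tool frame: the origin (TCP) lies at the very end of the fingers, on their centre line; the grasp point (between the pads) lies bot.hold_point_z behind it (bot.hold_point_z is the distance from the TCP to the grasp point, in m); z points along the fingers, y is the line along which they close (so a half turn about z gives the same grasp; the last joint's range is limited). The gripper opens to 87 mm and grips with 3 to 60 N. Pads are 19 mm wide; open, the fingers measure 117 mm over their backs; the gripper's body (75 mm by 190 mm) begins 51 mm behind the grasp point.
Start: joints at [63.627, 30.224, 82.088, -0, 67.689, -10.227], TCP at [0.174, 0.6, 0.223] pointing down, gripper open.
Joint ranges: [-176.69, 176.69], [-43.24, 126.21], [12.49, 139.97], [-82, 262], [0, 151.66], [-163.58, 163.58]. Speed limits (degrees/s): [159.86, 159.86, 180, 180, 180, 180].

### API

Orientations are given as a 3x3 rotation matrix whose columns are the frame's x, y, z axes.
In Python, from rig import bot gives the robot as it stands.
- The arm moves only by the tool apply_moves, never from a script. Its argument "plan" is one flat list of numbers, 4 for each row, row after row: the shift along the world's x, y, z normalised to -1 to 1, where 1 is 0.05 m, then the turn about the world's z normalised to -1 to 1, where 1 is 10 degrees. A call has 1 to 12 rows; each row shifts and turns the commanded pose from where the row before left it; what a row does not reach is not made up. A row lasts 1/8 s, in which the tool goes at most 62.5 mm and 10.7 degrees, less where a joint would pass 70% of its speed; a pose out of reach is approached as far as the arm can. A call with a number of a shift or a turn outside -1 to 1 is refused whole. A call with a gripper value outside its range is refused whole. "grip" is the closure, from -1 (fully open) to 1 (shut), so that 0 is half open, set as the call begins (left out, the last holds). The fingers move at their own pace and stop on an object; the grip force is fixed at half the most. Time passes only in rows, so rows that do not move let the fingers close. It gives the time, the measured TCP pose, the force, the opening and the grip force at its end, in the units of the state.
- bot.read_state(): the state, without advancing time (a new reading comes with each control period).
- bot.capture(name): name is "scene" or "top"; returns (picture, depth): 384x512x3 uint8, red, green, blue; 384x512 float32, m along the optical axis (not along the pixel's ray), 0 where there is no reading.
- bot.camera_info(name): a dict with "vertical_fov" (degrees; the focal length in pixels is half the picture's height over the tangent of half this angle, whatever the lens; pixels are square), "cx", "cy" (the principal point, pixels), "rvec" (rotation vector, rad) and "tvec" (3), from world to camera coordinates, as OpenCV has them. Camera axes: x right, y down, z forward; pixel columns grow to the right and rows downward; lengths in m; the calibration is good to about 2 mm. A picture is of the moment at which its call begins. camera_info takes no time and is no camera call.
- bot.hand_in(): hands the job in; it is judged then, once.
Trained networks look in the newest picture that a camera, given by its name, has taken for a name from the list of things; names that differ only in an ending like _2 or _b are one class to them, and where a whole thing is asked for, a point or a joint stands for the part that bears it (a point fixed in the world has none). Each returns a list of dicts, best first, with "p" (0 to 1); they miss things now and then, are a little off and sometimes report something else, mostly with a low value. They report only what shows in the picture. A call takes as long as a camera call. They do not tell look-alikes from the thing itself.
- bot.outline_of(camera, target): "mask" (384x512 bool, what is visible of it) and "xy" ([column, row] as shares, 0 to 1, of the picture: columns of its width, rows of its height, amid what is visible of it).
- bot.pinpoint(camera, target): "xy" ([column, row] as shares, 0 to 1, of the picture: columns of its width, rows of its height: a listed point, or the origin of a listed thing).
The state is a dict: "time_s": time; "joint_positions": joint angles; "qvel": joint speeds; "tau": joint torques, N m; "position": TCP position; "tcp_rot": TCP orientation; "force": force on the tool from outside, world axes, zero at the start; "moment": the same for the moment, N m; "opening": opening from 0.0 (shut) to 1.0 (fully open); "grasp_force": force on a finger pad.
Only numpy, scipy, OpenCV 4.12 (cv2) and the standard library are available. Lean on these libraries where they do the work, as an engineer would, in place of code of your own. Each camera call takes 0.05 s, during which the arm holds its last target. There are 200 camera calls.

### The job

Lay out the two trays for the guests. On the steel tray make up the tea: one glass standing in the green coaster, and the sugar bowl and the mint jar both standing directly on the tray floor beside it. On the wood tray make up the coffee: the blue cup in the middle of its saucer, and the other glass, for water, standing directly on the tray floor beside it. Set everything down upright and gently, without tipping or dropping it, and leave the toothpick holder where it is.

Things in the scene. Friction and masses are not known exactly. Their poses are not given: they have to be found in the camera images.
- glass_a_centre (a point): First clear glass tea tumbler with a gilt rim, empty; the two glasses are alike and either may be used on either tray. 80 mm tall, outside diameter 54 mm at the foot, 56 mm at mid-height and 58 mm at the rim, wall 3 mm, about 0.14 kg. This point is its centre on the axis, half-way up (40 mm above its foot); z along its axis.
- glass_b_centre (a point): Second clear glass tea tumbler with a gilt rim, empty; the two glasses are alike and either may be used on either tray. 80 mm tall, outside diameter 54 mm at the foot, 56 mm at mid-height and 58 mm at the rim, wall 3 mm, about 0.14 kg. This point is its centre on the axis, half-way up (40 mm above its foot); z along its axis.
- sugar_bowl_centre (a point): White ceramic sugar bowl with its lid clipped on (all one piece), 77 mm tall over the 20 mm knob. Body diameter 64 mm from 22 to 45 mm above the foot, lid 65 mm. Two 16 mm wide steel clips on its +x and -x sides, 37 to 59 mm up, reach 36 mm from the axis: grasp along y (64 mm). Foot 52 mm in diameter. About 0.26 kg. This point is on the axis, 38 mm above the foot; z up.
- mint_jar_centre (a point): Closed jar of dried mint: round, green glass with a cork lid, 76 mm tall, body diameter 54 mm up to 56 mm, cork 48 mm in diameter from 62 mm up. About 0.2 kg. This point is on the axis, 38 mm above the foot.
- coffee_cup_centre (a point): Small blue coffee cup with a gilt rim and one handle, 55 mm tall, outside diameter 57 mm at the rim, 55 mm at half height, 40 mm at the foot, wall 3 mm. The handle points along +y and reaches 47 mm from the axis, so grasp it along x. About 0.12 kg. This point is on the cup's axis, 27.5 mm above the foot.
- toothpicks_centre (a point): Bystander, to be left alone where it stands among the stock: wooden toothpick holder, round, 50 mm in diameter, 72 mm tall with a dark push button on top. This point is on its axis, 36 mm up.
- steel_tray: The tea tray: stainless steel, rectangular, 300 mm (along its x) by 200 mm (y); it does not move. Origin at the centre of its underside, z up. Flat floor 284 x 184 mm, 3 mm above the origin; rim 15 mm high; a low wire handle (26 mm high, reaching 172 mm from the centre) at each short end. The green coaster lies on its -x half; the rest of the floor is free.
- wood_tray: The coffee tray: dark wood, rectangular, 300 mm (along its x) by 200 mm (y); it does not move. Origin at the centre of its underside, z up. Flat floor 284 x 184 mm, 3 mm above the origin; rim 15 mm high; a low wire handle (26 mm high, reaching 172 mm from the centre) at each short end. The blue saucer lies on its +x half; the rest of the floor is free.
- coaster: Round green plastic coaster lying fixed on the steel tray. Diameter 95 mm, raised edge 8 mm high, inner floor 89 mm in diameter and 4 mm above its origin; origin at the centre of its underside, z up.
- saucer: Round blue ceramic saucer lying fixed on the wood tray. Diameter 124 mm, edge 12 mm high; its middle is a flat well, 4 mm above the origin and at least 72 mm in diameter, from which it slopes up to the edge. Origin at the centre of its underside, z up.
Things that resemble listed ones, but are neither listed nor needed, are in the scene too. What is shaped like the part that bears mint_jar_centre but purple or red is not meant. What is shaped like the part that bears sugar_bowl_centre but purple is not meant.

How it is judged:
By the outcome, as a careful person would: the job done as asked, in the order asked, and still so for the second after the job is handed in, with the robot touching nothing.
It also fails if it takes over 128 s, if anything falls off the work surface, if the arm or the gripper's body presses on something with over 40 N, if the wrist force passes 120 N, or if a joint passes its speed limit or range.

## Working session

There is one attempt and no reset: what is moved stays moved. The work goes in short steps, Python scripts to look and compute and a tool call to move; the robot and the scene stay as the last step left them, time stands still between calls to the robot, and variables do not carry over. Pictures are saved under pics/ and viewed, at most 14 in all, crops included, and the job is handed in when it is done.

Besides the shell and the picture viewer there is one more tool, called after ">>>" as name(argument=value, ...) on one line, values as JSON. apply_moves: Moves the arm, as the interface text tells. Its arguments: {"type":"object","properties":{"plan":{"type":"array","items":{"type":"number"}},"grip":{"type":"number"}},"required":["plan"]}

```bash
ls; mkdir -p pics; cat > h.py <<'E'
import numpy as np, cv2
from rig import bot
def cam(n):
    c=bot.camera_info(n); f=192/np.tan(np.radians(c["vertical_fov"]/2))
    R=cv2.Rodrigues(np.array(c["rvec"],float))[0]; return f,c["cx"],c["cy"],R,np.array(c["tvec"],float).ravel()
def ray_z(n,u,v,z):
    f,cx,cy,R,t=cam(n); d=R.T@np.array([(u-cx)/f,(v-cy)/f,1]); o=-R.T@t
    return o+d*(z-o[2])/d[2]
def cloud(n,D):
    f,cx,cy,R,t=cam(n); v,u=np.mgrid[:384,:512]
    P=np.stack([(u-cx)/f*D,(v-cy)/f*D,D],-1); return (P-t)@R
def proj(n,p):
    f,cx,cy,R,t=cam(n); q=R@np.array(p)+t; return q[0]/q[2]*f+cx,q[1]/q[2]*f+cy
def save(name,img): cv2.imwrite("pics/"+name,img[:,:,::-1])
E
python3 - <<'E'
from h import *
np.set_printoptions(precision=3,suppress=True)
print(bot.hold_point_z)
for n in("scene","top"):
    im,D=bot.capture(n); save(n+"0.png",im); np.savez(n+"0.npz",im=im,D=D)
    f,cx,cy,R,t=cam(n); print(n,f,cx,cy,-R.T@t,R[2])
    Z={"glass_a_centre":.04,"sugar_bowl_centre":.038,"mint_jar_centre":.038,"coffee_cup_centre":.0275,"toothpicks_centre":.036,"steel_tray":0,"wood_tray":0,"coaster":.003,"saucer":.003}
    for k,z in Z.items():
        for r in bot.pinpoint(n,k):
            u,v=r["xy"][0]*512,r["xy"][1]*384
            print(k,round(r["p"],2),round(u),round(v),ray_z(n,u,v,z))
E
```

```text
pics
0.0187
scene 384.5605327389339 254.49901426075235 190.17775516912639 [ 1.219 -0.242  0.586] [-0.79   0.233 -0.567]
glass_a_centre 0.76 234 186 [ 0.422 -0.063  0.04 ]
sugar_bowl_centre 0.87 152 170 [ 0.279 -0.257  0.038]
sugar_bowl_centre 0.59 285 178 [0.423 0.076 0.038]
mint_jar_centre 0.83 287 157 [0.321 0.12  0.038]
mint_jar_centre 0.82 320 139 [0.244 0.258 0.038]
mint_jar_centre 0.61 305 209 [0.563 0.076 0.038]
coffee_cup_centre 0.97 326 245 [0.682 0.073 0.027]
toothpicks_centre 0.96 256 253 [ 0.669 -0.078  0.036]
steel_tray 0.57 144 237 [ 0.508 -0.297  0.   ]
wood_tray 0.62 375 192 [0.504 0.304 0.   ]
coaster 0.89 147 211 [ 0.414 -0.284  0.003]
saucer 0.94 391 204 [0.565 0.312 0.003]
saucer 0.62 283 176 [0.361 0.096 0.003]
top 463.49729382066386 247.02735379366632 194.52751679736528 [ 0.305 -0.036  1.143] [ 0.155  0.017 -0.988]
glass_a_centre 0.83 270 216 [ 0.425 -0.074  0.04 ]
sugar_bowl_centre 0.88 346 288 [ 0.261 -0.252  0.038]
sugar_bowl_centre 0.75 212 217 [0.421 0.067 0.038]
mint_jar_centre 0.92 131 287 [0.252 0.251 0.038]
mint_jar_centre 0.89 184 258 [0.323 0.129 0.038]
coffee_cup_centre 0.96 210 115 [0.678 0.081 0.028]
toothpicks_centre 0.75 273 117 [ 0.673 -0.077  0.036]
steel_tray 0.74 359 188 [ 0.507 -0.296  0.   ]
wood_tray 0.63 115 183 [0.506 0.316 0.   ]
coaster 0.7 360 221 [ 0.423 -0.295  0.003]
saucer 0.75 121 161 [0.562 0.304 0.003]
```

View pics/scene0.png

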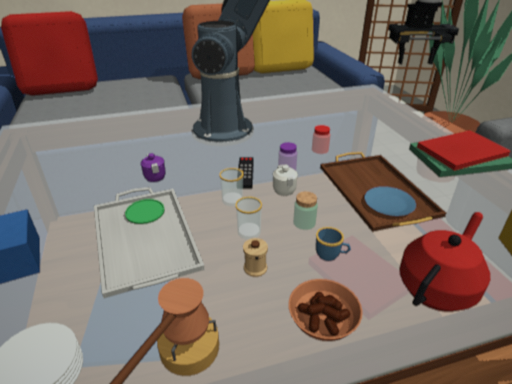

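View pics/top0.png

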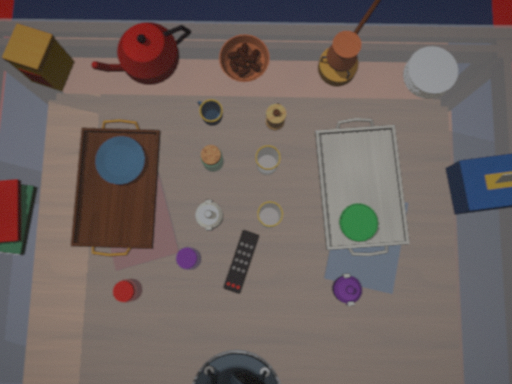

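The scene shows the white bowl at (285,180), green jar at (305,210), cup at (329,243), glasses at (231,185) and (249,216), and toothpicks at (256,257). Things that could be confused:
- **Mint jar:** the green one at top px (211,157). The purple (187,258) and red (124,291) jars are decoys.
- **Sugar bowl:** the white one at top px (208,215). The purple one (347,289) is a decoy.
- **Glasses:** top px (270,214) and (267,159), either will do.
- **Toothpick holder:** (276,115), not to be moved.

Next is a close crop, with measurements.

```bash
python3 - <<'E'
from h import *
np.set_printoptions(precision=4,suppress=True)
d=np.load("top0.npz"); im,D=d["im"],d["D"]; P=cloud("top",D)
save("crop.png",cv2.resize(im[85:240,180:300],None,fx=5,fy=3.8*5/3.8,interpolation=cv2.INTER_CUBIC)[:,:600][:600*2:1] if 0 else cv2.resize(im[90:240,180:300],(480,600),interpolation=cv2.INTER_CUBIC))
s=np.load("scene0.npz"); Q=cloud("scene",s["D"])
# table height bias
for nm,C in(("top",P),("scene",Q)):
    m=(abs(C[...,0]-.55)<.2)&(abs(C[...,1])<.15)&(C[...,2]<.01); print(nm,"table z",np.median(C[m][:,2]))
def circ(p):
    A=np.c_[2*p,np.ones(len(p))]; x=np.linalg.lstsq(A,(p**2).sum(1),rcond=None)[0]; return x[0],x[1],np.sqrt(x[2]+x[0]**2+x[1]**2)
guess={"bowl":(.422,.07),"jar":(.563,.07),"cup":(.68,.078),"pick":(.672,-.077),"glassN":(.424,-.068),"glassF":(.565,-.065)}
for k,g in guess.items():
  for nm,C in(("top",P),("scene",Q)):
    m=(np.hypot(C[...,0]-g[0],C[...,1]-g[1])<.055)&(C[...,2]>.012)
    p=C[m]; 
    if len(p)<10: print(k,nm,len(p)); continue
    zt=p[:,2].max(); 
    print(k,nm,len(p),"zmax %.3f"%zt,"mid xy",(np.percentile(p[:,:2],2,0)+np.percentile(p[:,:2],98,0))/2,"ext",np.ptp(p[:,:2],axis=0),"top-mean",p[p[:,2]>zt-.012][:,:2].mean(0),"side circ",np.array(circ(p[(p[:,2]>.025)&(p[:,2]<.045)][:,:2])) if ((p[:,2]>.025)&(p[:,2]<.045)).sum()>8 else "")
# masks of flat things
for t in("steel_tray","wood_tray","coaster","saucer"):
  for nm,C in(("top",P),("scene",Q)):
    r=bot.outline_of(nm,t)
    if r:
        M=r[0]["mask"]; v,u=np.nonzero(M); z={"coaster":.009,"saucer":.012}.get(t,.014)
        w=np.array([ray_z(nm,a,b,z)[:2] for a,b in zip(u,v)]).astype(np.float32)
        if nm=="scene" and 0: continue
        print(t,nm,round(r[0]["p"],2),"minrect",cv2.minAreaRect(w),"circle",cv2.minEnclosingCircle(w), "zmed",np.median(C[M][:,2]))
E
```

```text
top table z 3.48700742138282e-05
scene table z -7.606898078362423e-05
bowl top 625 zmax 0.082 mid xy [0.4245 0.0706] ext [0.0725 0.0634] top-mean [0.4254 0.0709] side circ [0.4262 0.0759 0.0355]
bowl scene 589 zmax 0.079 mid xy [0.4301 0.071 ] ext [0.0746 0.0641] top-mean [0.4299 0.0727] side circ [0.4296 0.0735 0.0294]
jar top 474 zmax 0.082 mid xy [0.564  0.0687] ext [0.0492 0.0517] top-mean [0.5667 0.0703] side circ [0.5675 0.0706 0.0267]
jar scene 715 zmax 0.079 mid xy [0.573  0.0697] ext [0.0531 0.0524] top-mean [0.5724 0.0706] side circ [0.5681 0.0729 0.0262]
cup top 353 zmax 0.061 mid xy [0.6825 0.0774] ext [0.0581 0.0628] top-mean [0.6847 0.0771] side circ [0.6823 0.0786 0.0268]
cup scene 823 zmax 0.057 mid xy [0.6849 0.0796] ext [0.0597 0.0626] top-mean [0.685  0.0783] side circ [0.6874 0.0815 0.0274]
pick top 397 zmax 0.077 mid xy [ 0.675  -0.0838] ext [0.0518 0.0487] top-mean [ 0.6743 -0.0848] side circ [ 0.675  -0.0838  0.0209]
pick scene 693 zmax 0.074 mid xy [ 0.6783 -0.0824] ext [0.0548 0.0488] top-mean [ 0.6784 -0.0816] side circ [ 0.6763 -0.0817  0.0212]
glassN top 3
[... 184 characters left out ...]
12 0.0762] top-mean [ 0.4286 -0.0699] side circ [ 0.4289 -0.0697  0.0267]
glassF top 385 zmax 0.086 mid xy [ 0.561  -0.0652] ext [0.0588 0.0566] top-mean [ 0.5633 -0.0652] side circ [ 0.5599 -0.0649  0.0258]
glassF scene 899 zmax 0.082 mid xy [ 0.5628 -0.0636] ext [0.0598 0.0582] top-mean [ 0.5625 -0.063 ] side circ [ 0.5626 -0.063   0.0263]Traceback (most recent call last):
  File "<stdin>", line 25, in <module>
  File "h.py", line 7, in ray_z
    f,cx,cy,R,t=cam(n); d=R.T@np.array([(u-cx)/f,(v-cy)/f,1]); o=-R.T@t
                ~~~^^^
  File "h.py", line 4, in cam
    c=bot.camera_info(n); f=192/np.tan(np.radians(c["vertical_fov"]/2))
ValueError: time passes only in moves, steps and waits
```

View pics/crop.png

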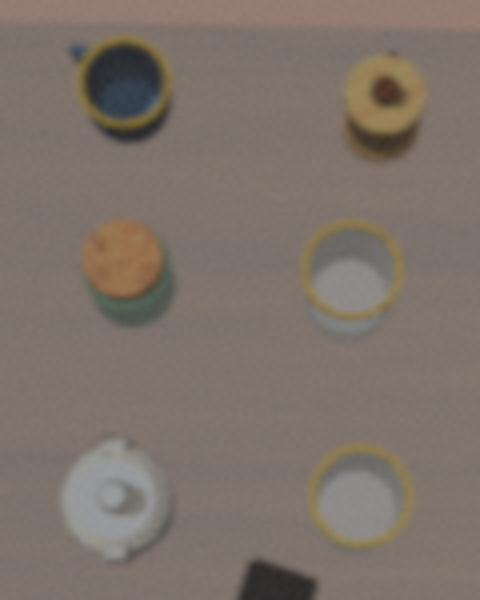

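```bash
sed -i 's/^def cam(n):/import functools\n@functools.cache\ndef cam(n):/' h.py; python3 - <<'E'
from h import *
np.set_printoptions(precision=4,suppress=True)
d=np.load("top0.npz"); P=cloud("top",d["D"])
Q=cloud("scene",np.load("scene0.npz")["D"])
for t in("steel_tray","wood_tray","coaster","saucer"):
  for nm,C in(("top",P),("scene",Q)):
    bot.capture(nm); r=bot.outline_of(nm,t)
    if r:
        M=r[0]["mask"]; M=M&(C[...,2]>-.01)&(C[...,2]<.035); p=C[M][:,:2].astype(np.float32)
        c=cv2.minAreaRect(p)
        print(t,nm,round(r[0]["p"],2),np.array(c[0]),np.array(c[1]),c[2],"circ",np.array(cv2.minEnclosingCircle(p)[0]),cv2.minEnclosingCircle(p)[1],"zmed",np.median(C[M][:,2]),"xyrange",p.min(0),p.max(0))
im=d["im"]
# colour masks
hsv=cv2.cvtColor(im,cv2.COLOR_RGB2HSV)
for nm,a,b,bx in(("coaster",(45,120,50),(80,255,255),(330,200,390,250)),("saucer",(95,80,40),(120,255,255),(85,125,155,195))):
    m=cv2.inRange(hsv,a,b)>0; k=np.zeros_like(m); k[bx[1]:bx[3],bx[0]:bx[2]]=1; m&=k; p=P[m][:,:2].astype(np.float32); print(nm,m.sum(),cv2.minEnclosingCircle(p),p.mean(0),np.median(P[m][:,2]))
s=bot.read_state(); print(s["tcp_rot"],s["position"],s["time_s"])
E
```

```text
steel_tray top 0.56 [ 0.5128 -0.3009] [0.3486 0.2088] 5.587949752807617 circ [ 0.509  -0.2985] 0.1786799281835556 zmed 0.0034918082162280774 xyrange [ 0.3393 -0.4151] [ 0.6859 -0.1866]
steel_tray scene 0.95 [ 0.4885 -0.2986] [0.3882 0.2075] 5.400753021240234 circ [ 0.4903 -0.2975] 0.19676323235034943 zmed 0.0037274626080462604 xyrange [ 0.2968 -0.4104] [ 0.6823 -0.1817]
wood_tray top 0.6 [0.4951 0.3108] [0.3421 0.2084] 0.13849571347236633 circ [0.4949 0.3088] 0.1778513491153717 zmed 0.0037264285002893 xyrange [0.3241 0.2067] [0.6661 0.4152]
wood_tray scene 0.58 [0.4927 0.3213] [0.2237 0.3529] 89.26336669921875 circ [0.4908 0.3094] 0.1847960650920868 zmed 0.003185186315110544 xyrange [0.3169 0.2082] [0.669 0.433]
coaster top 0.67 [ 0.4193 -0.291 ] [0.0935 0.0935] 20.142475128173828 circ [ 0.4198 -0.2911] 0.04778677225112915 zmed 0.007128075180594743 xyrange [ 0.3729 -0.3387] [ 0.4668 -0.2449]
coaster scene 0.68 [ 0.4208 -0.2872] [0.0919 0.0969] 63.95985412597656 circ [ 0.4175 -0.291 ] 0.052010782063007355 zmed 0.007484596352682946 xyrange [ 0.3656 -0.3332] [ 0.4693 -0.244 ]
saucer top 0.62 [0.5643 0.3038] [0.1217 0.121 ] 60.53585433959961 circ [0.566 0.305] 0.06445736438035965 zmed 0.00970883626192879 xyrange [0.504  0.2417] [0.6259 0.3645]
saucer scene 0.8 [0.5613 0.3082] [0.1189 0.1141] 42.86008834838867 circ [0.5637 0.3067] 0.061841923743486404 zmed 0.00831111507959257 xyrange [0.5074 0.2451] [0.6239 0.3646]
coaster 1040 ((0.3700627088546753, -0.1841951608657837), 0.16239842772483826) [ 0.4191 -0.2906] 0.006810635362318296
saucer 1773 ((0.45151543617248535, 0.1591411828994751), 0.24419720470905304) [0.563  0.3036] 0.00951697624341672
[[-0.9605  0.2781 -0.    ]
 [ 0.2781  0.9605 -0.0001]
 [ 0.     -0.0001 -1.    ]] [0.1738 0.6003 0.2225] 1.85
```

>>> apply_moves(plan=[1,-1,0,0.32,1,-1,0,0.32,1,-1,0,0.32,1,-1,0,0.32,1,-1,0,0.33,0,-1,0,0,0,-1,0,0,0,-1,0,0,0,-1,0,0,0,-1,0,0,0,-1,0,0,0,-1,0,0], grip=-1)

```text
time_s: 3.35
position: [0.3949, 0.0278, 0.2229]
tcp_rot: [[-1.0, 0.001, 0.001], [0.001, 1.0, -0.0], [-0.001, -0.0, -1.0]]
force: [1.4, 0.2, 0.4]
opening: 1.004
grasp_force: 0.0
```

>>> apply_moves(plan=[0.34,-1,0,0,0.33,-0.98,0,0,0,0,-0.8,0,0,0,-0.8,0,0,0,-0.8,0,0,0,0,0])

```text
time_s: 4.1
position: [0.4265, -0.069, 0.1007]
tcp_rot: [[-1.0, 0.001, -0.006], [0.001, 1.0, 0.003], [0.006, 0.003, -1.0]]
force: [-0.9, 0.9, -0.7]
opening: 0.999
grasp_force: 0.0
```

```bash
python3 - <<'E'
from h import *
im,D=bot.capture("scene"); s=bot.read_state(); print(s["position"])
save("a1.png",cv2.resize(im[120:270,180:330],(600,600),interpolation=cv2.INTER_CUBIC))
E
```

```text
[ 0.42774027 -0.06944749  0.10210109]
```

View pics/a1.png

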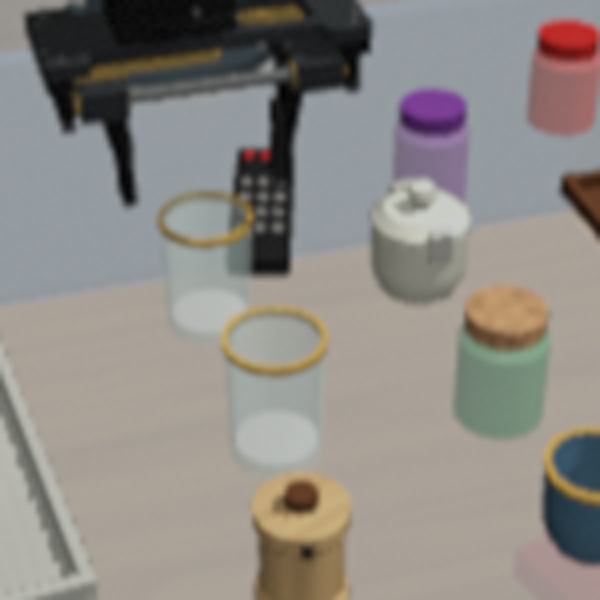

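The fingers, at crop px (128,200) and (285,190), straddle the near glass at (207,218) centrally, so I'll descend.

>>> apply_moves(plan=[0,0,-0.5,0,0,0,-0.5,0,0,0,-0.4,0,0,0,-0.1,0,0,0,0,0])

```text
time_s: 4.78
position: [0.4292, -0.07, 0.0286]
tcp_rot: [[-1.0, 0.001, 0.002], [0.001, 1.0, -0.001], [-0.002, -0.001, -1.0]]
force: [-0.7, -0.4, 0.0]
opening: 1.001
grasp_force: 0.0
```

>>> apply_moves(plan=[0,0,0,0,0,0,0,0,0,0,0,0,0,0,0,0,0,0,0,0,0,0,0,0,0,0,0,0,0,0,0,0], grip=1)

```text
time_s: 5.78
position: [0.4283, -0.0697, 0.0277]
tcp_rot: [[-1.0, 0.001, 0.0], [0.001, 1.0, -0.0], [-0.0, -0.0, -1.0]]
force: [-0.4, -1.1, 5.5]
opening: 0.64
grasp_force: 29.9
```

>>> apply_moves(plan=[0,0,0.3,0,0,0,0.6,0,0,0,0.8,0,0,0,0.7,0,-0.03,-0.6,0,0,-0.03,-0.9,0,0,-0.03,-0.9,0,0,-0.03,-0.9,0,0,-0.03,-0.7,0,0,-0.03,-0.42,0,0,0,0,0,0,0,0,0,0])

```text
time_s: 7.28
position: [0.4186, -0.2888, 0.1471]
tcp_rot: [[-1.0, 0.0, -0.001], [0.0, 1.0, 0.002], [0.001, 0.002, -1.0]]
force: [-0.1, -0.7, -2.2]
opening: 0.646
grasp_force: 30.0
```

>>> apply_moves(plan=[0,-0.03,-0.7,0,0,0,-0.7,0,0,0,-0.5,0,0,0,-0.26,0,0,0,-0.03,0,0,0,-0.03,0,0,0,-0.02,0,0,0,0,0,0,0,0,0])

```text
time_s: 8.4
position: [0.4194, -0.2923, 0.0359]
tcp_rot: [[-1.0, 0.001, 0.001], [0.001, 1.0, -0.001], [-0.001, -0.001, -1.0]]
force: [-0.2, -0.6, -1.4]
opening: 0.643
grasp_force: 30.0
```

>>> apply_moves(plan=[0,0,-0.02,0,0,0,-0.02,0,0,0,0,0,0,0,0,0])

```text
time_s: 8.9
position: [0.4193, -0.2924, 0.0347]
tcp_rot: [[-1.0, 0.001, 0.001], [0.001, 1.0, -0.001], [-0.001, -0.001, -1.0]]
force: [-2.2, 0.8, 7.9]
opening: 0.643
grasp_force: 29.9
```

>>> apply_moves(plan=[0,0,0,0,0,0,0,0,0,0,0,0,0,0,0,0,0,0,0,0,0,0,0.4,0,0,0,0.8,0,0,0,1,0,0,0,0.3,0], grip=-1)

```text
time_s: 10.02
position: [0.4204, -0.2933, 0.1613]
tcp_rot: [[-1.0, 0.001, 0.004], [0.001, 1.0, -0.004], [-0.004, -0.004, -1.0]]
force: [-0.7, -0.4, -0.4]
opening: 1.003
grasp_force: 0.0
```

>>> apply_moves(plan=[0.02,0.91,0,0,0.02,0.91,0,0,0.02,0.91,0,0,0.02,0.91,0,0,0.02,0.91,0,0,0.02,0.91,0,0,0.02,0.91,0,0,0.02,0.91,0,0,0,0,-0.6,0,0,0,-0.6,0,0,0,0,0])

```text
time_s: 11.4
position: [0.425, 0.0722, 0.0966]
tcp_rot: [[-1.0, 0.0, -0.007], [0.0, 1.0, 0.001], [0.007, 0.001, -1.0]]
force: [0.2, -0.6, 1.3]
opening: 1.003
grasp_force: 0.0
```

```bash
python3 - <<'E'
from h import *
np.set_printoptions(precision=4,suppress=True)
im,D=bot.capture("scene"); s=bot.read_state(); print(s["position"],s["time_s"])
Q=cloud("scene",D)
m=(np.hypot(Q[...,0]-.428,Q[...,1]-.072)<.05)&(Q[...,2]>.012)&(Q[...,2]<.078); p=Q[m]; print(np.percentile(p[:,:2],[1,99],axis=0),p[p[:,2]>.066].mean(0))
a=im[120:270,130:330]; save("a2.png",cv2.resize(a,(800,600),interpolation=cv2.INTER_CUBIC))
E
```

```text
[0.426  0.072  0.0976] 11.45
[[0.3953 0.0423]
 [0.4635 0.1009]] [0.4301 0.0731 0.0729]
```

View pics/a2.png

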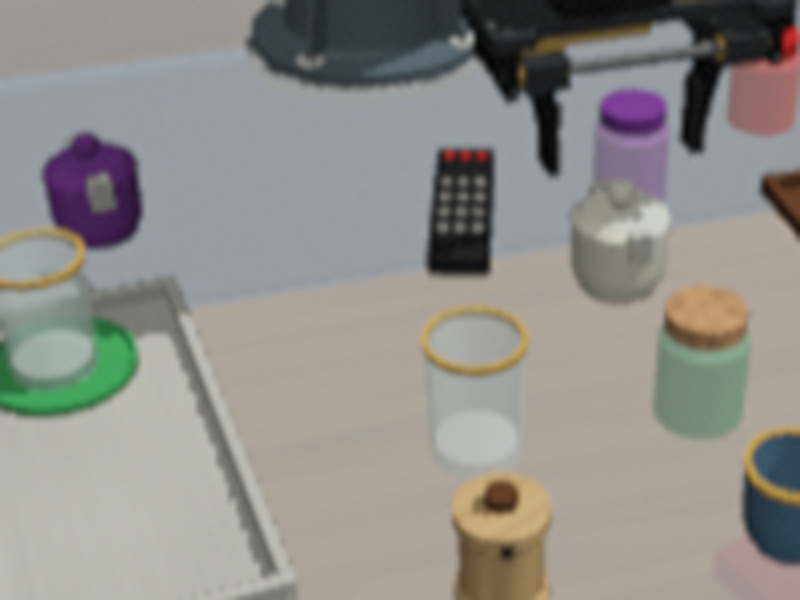

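The glass stands upright in the coaster at crop px (45,310). The fingers, at (545,165) and (690,145), straddle the white bowl at (620,245).

>>> apply_moves(plan=[0.04,0.01,-0.5,0,0,0,-0.5,0,0,0,-0.5,0,0,0,-0.13,0,0,0,0,0])

```text
time_s: 12.08
position: [0.4296, 0.0722, 0.0175]
tcp_rot: [[-1.0, 0.001, 0.0], [0.001, 1.0, -0.0], [-0.0, -0.0, -1.0]]
force: [-0.5, 0.5, -0.3]
opening: 0.999
grasp_force: 0.0
```

>>> apply_moves(plan=[0,0,0,0,0,0,0,0,0,0,0,0,0,0,0,0,0,0,0,0,0,0,0,0], grip=1)

```text
time_s: 12.82
position: [0.4295, 0.0725, 0.0175]
tcp_rot: [[-1.0, 0.001, 0.001], [0.001, 1.0, 0.0], [-0.001, 0.0, -1.0]]
force: [-0.9, 1.1, 6.3]
opening: 0.728
grasp_force: 30.0
```

>>> apply_moves(plan=[0,0,0.3,0,0,0,0.6,0,0,0,0.9,0,0,0,1,0,0.2,-0.5,0,0,0.38,-0.93,0,0,0.38,-0.93,0,0,0.38,-0.93,0,0,0.38,-0.93,0,0,0.38,-0.93,0,0,0.38,-0.93,0,0,0.38,-0.93,0,0])

```text
time_s: 14.32
position: [0.5717, -0.2792, 0.1559]
tcp_rot: [[-1.0, 0.001, -0.002], [0.001, 1.0, 0.001], [0.002, 0.001, -1.0]]
force: [0.2, 0.3, -1.1]
opening: 0.731
grasp_force: 29.9
```

>>> apply_moves(plan=[0.35,-0.75,0,0,0.2,-0.39,0,0,0,0,0,0,0,0,0,0])

```text
time_s: 14.82
position: [0.5984, -0.3334, 0.1559]
tcp_rot: [[-1.0, 0.001, -0.003], [0.001, 1.0, 0.003], [0.003, 0.003, -1.0]]
force: [-0.1, 1.2, -3.0]
opening: 0.732
grasp_force: 29.9
```

>>> apply_moves(plan=[0,0,-0.8,0,0,0,-0.9,0,0,0,-0.6,0,0,0,-0.3,0,0,0,-0.04,0,0,0,-0.03,0,0,0,-0.02,0,0,0,0,0,0,0,0,0])

```text
time_s: 15.95
position: [0.6, -0.3354, 0.0231]
tcp_rot: [[-1.0, 0.001, 0.001], [0.001, 1.0, -0.001], [-0.001, -0.001, -1.0]]
force: [0.7, 1.0, -2.2]
opening: 0.726
grasp_force: 29.9
```

>>> apply_moves(plan=[0,0,-0.02,0,0,0,-0.02,0,0,0,-0.01,0,0,0,0,0,0,0,0,0])

```text
time_s: 16.58
position: [0.5997, -0.3352, 0.0206]
tcp_rot: [[-1.0, 0.001, 0.0], [0.001, 1.0, -0.0], [-0.0, -0.0, -1.0]]
force: [-2.0, 1.3, 3.8]
opening: 0.729
grasp_force: 30.0
```

>>> apply_moves(plan=[0,0,0,0,0,0,0,0,0,0,0,0,0,0,0,0,0,0,0,0,0,0,0.4,0,0,0,0.8,0,0,0,1,0,0,0,0.6,0], grip=-1)

```text
time_s: 17.7
position: [0.601, -0.3361, 0.1648]
tcp_rot: [[-1.0, 0.001, 0.005], [0.001, 1.0, -0.004], [-0.005, -0.004, -1.0]]
force: [0.6, 0.2, 0.0]
opening: 1.0
grasp_force: 0.0
```

>>> apply_moves(plan=[-0.07,0.9,0,0,-0.07,0.9,0,0,-0.07,0.9,0,0,-0.07,0.9,0,0,-0.07,0.9,0,0,-0.07,0.9,0,0,-0.07,0.9,0,0,-0.07,0.9,0,0,-0.07,0.9,0,0,0,0,-0.6,0,0,0,-0.5,0,0,0,0,0])

```text
time_s: 19.2
position: [0.5672, 0.0701, 0.1047]
tcp_rot: [[-1.0, 0.0, -0.003], [0.0, 1.0, 0.0], [0.003, 0.0, -1.0]]
force: [0.2, -0.0, 0.1]
opening: 0.999
grasp_force: 0.0
```

```bash
python3 - <<'E'
from h import *
im,D=bot.capture("scene"); s=bot.read_state(); print(s["position"],s["time_s"])
save("a3.png",cv2.resize(im[120:300,90:350],(800,554),interpolation=cv2.INTER_CUBIC))
E
```

```text
[0.56830907 0.06990317 0.10574152] 19.25
```

View pics/a3.png

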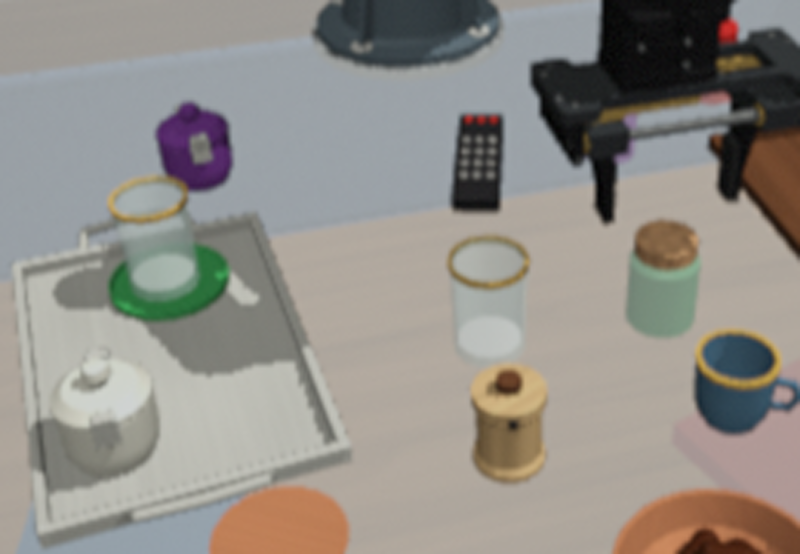

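The bowl stands upright on the steel tray at crop px (105,420). The fingers, at (605,205) and (735,190), straddle the green jar at (664,280).

>>> apply_moves(plan=[0,0.02,-0.5,0,0,0,-0.5,0,0,0,-0.5,0,0,0,-0.16,0,0,0,0,0])

```text
time_s: 19.88
position: [0.569, 0.0707, 0.0229]
tcp_rot: [[-1.0, 0.001, 0.001], [0.001, 1.0, -0.0], [-0.001, -0.0, -1.0]]
force: [0.1, 0.7, 0.1]
opening: 0.996
grasp_force: 0.0
```

>>> apply_moves(plan=[0,0,0,0,0,0,0,0,0,0,0,0,0,0,0,0,0,0,0,0,0,0,0,0,0,0,0,0], grip=1)

```text
time_s: 20.75
position: [0.5683, 0.0712, 0.0223]
tcp_rot: [[-1.0, 0.001, 0.0], [0.001, 1.0, 0.0], [-0.0, 0.0, -1.0]]
force: [-0.7, 2.3, 4.9]
opening: 0.615
grasp_force: 30.0
```

>>> apply_moves(plan=[0,0,0.3,0,0,0,0.6,0,0,0,0.9,0,0,0,1,0,-0.07,-0.5,0,0,-0.08,-0.92,0,0,-0.08,-0.92,0,0,-0.08,-0.92,0,0,-0.08,-0.92,0,0,-0.08,-0.92,0,0,-0.08,-0.82,0,0,-0.02,-0.4,0,0])

```text
time_s: 22.25
position: [0.539, -0.2475, 0.1621]
tcp_rot: [[-1.0, 0.003, -0.0], [0.003, 1.0, -0.0], [0.0, -0.0, -1.0]]
force: [-1.2, 0.2, -2.3]
opening: 0.613
grasp_force: 30.0
```

>>> apply_moves(plan=[0,0,-0.7,0,0,0,-0.9,0,0,0,-0.7,0,0,0,-0.36,0,0,0,-0.04,0,0,0,-0.03,0,0,0,-0.02,0,0,0,0,0,0,0,0,0])

```text
time_s: 23.38
position: [0.5402, -0.2454, 0.0254]
tcp_rot: [[-1.0, 0.001, 0.001], [0.001, 1.0, -0.001], [-0.001, -0.001, -1.0]]
force: [-0.2, 0.7, 0.4]
opening: 0.611
grasp_force: 30.0
```

Nearly touching, so one more small step.

>>> apply_moves(plan=[0,0,-0.02,0,0,0,0,0,0,0,0,0])

```text
time_s: 23.75
position: [0.5402, -0.2455, 0.0253]
tcp_rot: [[-1.0, 0.001, 0.001], [0.001, 1.0, -0.001], [-0.001, -0.001, -1.0]]
force: [-2.0, 0.6, 7.9]
opening: 0.61
grasp_force: 30.0
```

>>> apply_moves(plan=[0,0,0,0,0,0,0,0,0,0,0,0,0,0,0,0,0,0,0,0,0,0,0.4,0,0,0,0.8,0,0,0,1,0,0,0,0.6,0], grip=-1)

```text
time_s: 24.88
position: [0.5405, -0.2456, 0.166]
tcp_rot: [[-1.0, 0.001, 0.003], [0.001, 1.0, -0.002], [-0.003, -0.002, -1.0]]
force: [0.1, 0.5, -0.6]
opening: 1.0
grasp_force: 0.0
```

```bash
python3 - <<'E'
from h import *
np.set_printoptions(precision=4,suppress=True)
for n in("scene","top"):
    im,D=bot.capture(n); C=cloud(n,D); r=bot.outline_of(n,"coffee_cup_centre"); M=r[0]["mask"]
    if n=="scene": save("a4.png",cv2.resize(im[120:300,90:350],(800,554),interpolation=cv2.INTER_CUBIC))
    p=C[M&(C[...,2]>.008)&(np.hypot(C[...,0]-.685,C[...,1]-.079)<.052)]; d=p[:,:2]-[.685,.079]; rr=np.hypot(*d.T)
    h=rr>.034; print(n,h.sum(),np.degrees(np.arctan2(d[h,1].mean(),d[h,0].mean())),p[h].mean(0))
    t=p[(p[:,2]>.05)&~h]; print("rim mid",(t[:,:2].min(0)+t[:,:2].max(0))/2,np.ptp(t[:,:2],axis=0))
print(bot.read_state()["position"])
E
```

```text
scene 37 48.35379978466223 [0.7107 0.1079 0.0353]
rim mid [0.6832 0.0776] [0.0607 0.0578]Traceback (most recent call last):
  File "<stdin>", line 4, in <module>
IndexError: list index out of range
```

View pics/a4.png

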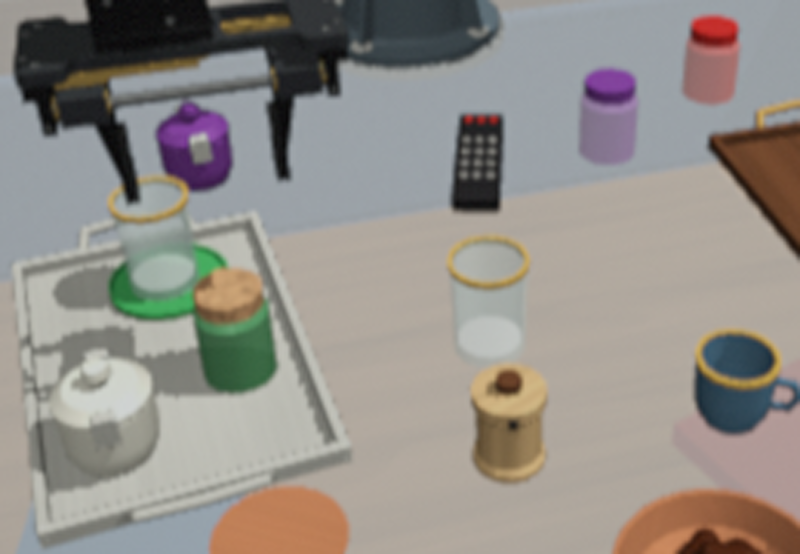

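The jar stands upright beside the glass at crop px (235,330). Next is the cup, whose handle azimuth is about 49°.

>>> apply_moves(plan=[0.36,0.81,0,0.61,0.36,0.81,0,0.61,0.36,0.81,0,0.61,0.36,0.81,0,0.61,0.36,0.81,0,0.61,0.36,0.81,0,0.61,0.36,0.81,0,0.62,0.35,0.8,0,0.62,0,0,-0.7,0,0,0,-0.7,0,0,0,0,0])

```text
time_s: 26.45
position: [0.6789, 0.0787, 0.0878]
tcp_rot: [[-0.656, -0.754, -0.012], [-0.754, 0.657, 0.001], [0.007, 0.009, -1.0]]
force: [-0.4, 0.3, -0.4]
opening: 1.0
grasp_force: 0.0
```

```bash
python3 - <<'E'
from h import *
im,D=bot.capture("scene"); s=bot.read_state(); print(s["position"],s["tcp_rot"],s["time_s"])
save("a5.png",cv2.resize(im[150:300,260:410],(600,600),interpolation=cv2.INTER_CUBIC))
E
```

```text
[0.68102614 0.07844215 0.09039478] [[-6.56716735e-01 -7.54108374e-01 -6.60984116e-03]
 [-7.54126256e-01  6.56729380e-01  3.34042969e-04]
 [ 4.08897228e-03  5.20402638e-03 -9.99978099e-01]] 26.5
```

View pics/a5.png

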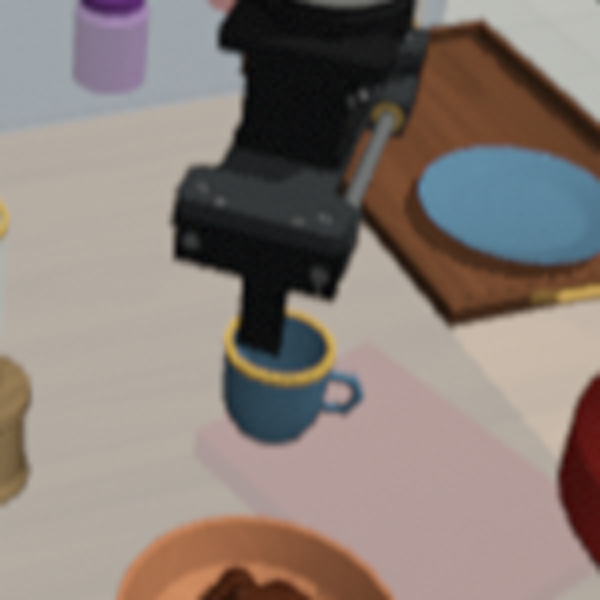

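The fingers are aligned square to the handle, with the cup rim at crop px (280,345) and the handle at (345,393).

>>> apply_moves(plan=[0,0,0,0,0,0,-0.4,0,0,0,-0.4,0,0,0,-0.4,0,0,0,-0.2,0,0,0,0,0,0,0,0,0])

```text
time_s: 27.38
position: [0.6838, 0.0783, 0.0239]
tcp_rot: [[-0.657, -0.754, 0.001], [-0.754, 0.657, -0.0], [-0.001, -0.001, -1.0]]
force: [-0.0, -0.4, 0.1]
opening: 1.003
grasp_force: 0.0
```

>>> apply_moves(plan=[0,0,-0.1,0,0,0,0,0])

```text
time_s: 27.62
position: [0.6832, 0.0784, 0.0186]
tcp_rot: [[-0.657, -0.754, -0.0], [-0.754, 0.657, 0.0], [0.0, 0.0, -1.0]]
force: [0.6, -0.9, 0.2]
opening: 1.003
grasp_force: 0.0
```

>>> apply_moves(plan=[0,0,0,0,0,0,0,0,0,0,0,0,0,0,0,0,0,0,0,0,0,0,0,0,0,0,0,0], grip=1)

```text
time_s: 28.5
position: [0.6832, 0.0784, 0.0186]
tcp_rot: [[-0.657, -0.754, -0.0], [-0.754, 0.657, 0.0], [0.0, 0.0, -1.0]]
force: [-0.8, 0.9, 0.1]
opening: 0.617
grasp_force: 29.6
```

>>> apply_moves(plan=[0,0,0.3,0,0,0,0.6,0,0,0,0.8,0,0,0,0.7,0,-0.25,0.5,0,0,-0.45,0.85,0,0,-0.45,0.85,0,0,-0.45,0.85,0,0,-0.45,0.85,0,0,-0.34,0.63,0,0,0,0,0,0,0,0,0,0])

```text
time_s: 30.0
position: [0.5627, 0.305, 0.1378]
tcp_rot: [[-0.656, -0.755, -0.001], [-0.755, 0.656, -0.001], [0.002, 0.001, -1.0]]
force: [0.1, -0.4, -1.7]
opening: 0.621
grasp_force: 29.6
```

```bash
python3 - <<'E'
from h import *
np.set_printoptions(precision=4,suppress=True)
im,D=bot.capture("scene"); s=bot.read_state(); print(s["position"],s["force"],s["time_s"])
C=cloud("scene",D)
for r in bot.outline_of("scene","coffee_cup_centre"):
    p=C[r["mask"]]; p=p[(abs(p[:,2]-.15)<.06)]; t=p[p[:,2]>p[:,2].max()-.008]; print(r["p"],len(p),p[:,2].min(),p[:,2].max(),(t[:,:2].min(0)+t[:,:2].max(0))/2,np.ptp(t[:,:2],axis=0))
for r in bot.outline_of("scene","saucer"):
    p=C[r["mask"]]; p=p[(p[:,2]<.03)&(p[:,2]>0)]; print("saucer",r["p"],cv2.minEnclosingCircle(p[:,:2].astype(np.float32)),p.min(0),p.max(0))
save("a6.png",cv2.resize(im[90:240,300:450],(600,600),interpolation=cv2.INTER_CUBIC))
E
```

```text
[0.5633 0.3045 0.138 ] [ 0.0105  0.6695 -1.2737] 30.05
0.78 308 0.1197253116941294 0.1748449672343169 [0.5732 0.2977] [0.0377 0.0439]
saucer 0.85 ((0.5636383891105652, 0.30622854828834534), 0.06276208162307739) [0.5038 0.2475 0.0036] [0.6235 0.3658 0.0166]
saucer 0.44 ((0.3430348038673401, -0.29784345626831055), 0.10502627491950989) [ 0.2387 -0.3192  0.    ] [ 0.4479 -0.2652  0.0299]
```

View pics/a6.png

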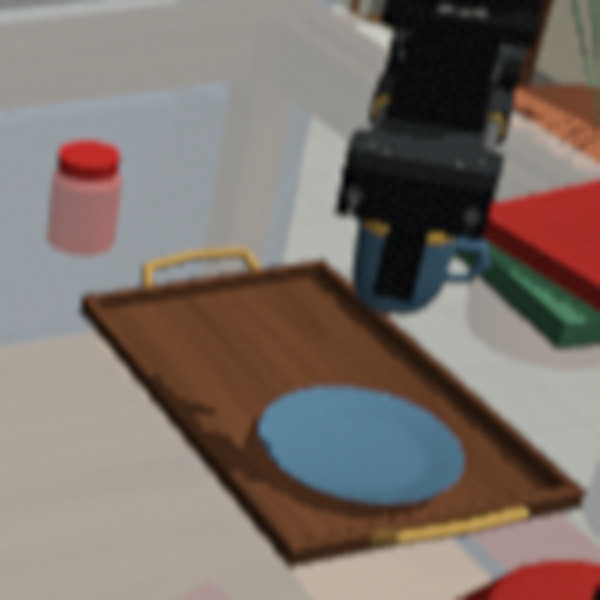

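>>> apply_moves(plan=[0,0.01,-0.6,0,0,0,-0.7,0,0,0,-0.6,0,0,0,-0.26,0,0,0,-0.03,0,0,0,-0.02,0,0,0,-0.02,0,0,0,0,0,0,0,0,0])

```text
time_s: 31.28
position: [0.5639, 0.3055, 0.0275]
tcp_rot: [[-0.657, -0.754, 0.001], [-0.754, 0.657, 0.0], [-0.001, -0.0, -1.0]]
force: [-0.8, 0.0, -1.8]
opening: 0.621
grasp_force: 29.6
```

>>> apply_moves(plan=[0,0,-0.02,0,0,0,-0.02,0,0,0,0,0,0,0,0,0])

```text
time_s: 31.78
position: [0.5638, 0.3055, 0.0255]
tcp_rot: [[-0.657, -0.754, 0.0], [-0.754, 0.657, 0.0], [-0.0, -0.0, -1.0]]
force: [-0.4, -1.0, 4.8]
opening: 0.613
grasp_force: 29.8
```

>>> apply_moves(plan=[0,0,0,0,0,0,0,0,0,0,0,0,0,0,0,0,0,0,0,0,0,0,0.3,0,0,0,0.7,0,0,0,1,0,0,0,0.7,0], grip=-1)

```text
time_s: 32.9
position: [0.5647, 0.3057, 0.1636]
tcp_rot: [[-0.657, -0.754, 0.004], [-0.754, 0.657, 0.001], [-0.003, -0.002, -1.0]]
force: [0.5, 0.2, 0.7]
opening: 0.998
grasp_force: 0.0
```

>>> apply_moves(plan=[0,-0.92,0,-0.61,0,-0.92,0,-0.61,0,-0.92,0,-0.61,0,-0.92,0,-0.61,0,-0.92,0,-0.61,0,-0.92,0,-0.61,0,-0.92,0,-0.62,0,-0.94,0,-0.62,0,0,-0.6,0,0,0,-0.5,0,0,0,0,0])

```text
time_s: 34.28
position: [0.5625, -0.0635, 0.1044]
tcp_rot: [[-1.0, 0.001, -0.003], [0.001, 1.0, 0.001], [0.003, 0.001, -1.0]]
force: [0.3, -0.2, 0.3]
opening: 0.999
grasp_force: 0.0
```

```bash
python3 - <<'E'
from h import *
im,D=bot.capture("scene"); s=bot.read_state(); print(s["position"],s["time_s"])
save("a7.png",cv2.resize(im[110:290,190:450],(800,554),interpolation=cv2.INTER_CUBIC))
E
```

```text
[ 0.5635673  -0.06360678  0.10541116] 34.325
```

View pics/a7.png

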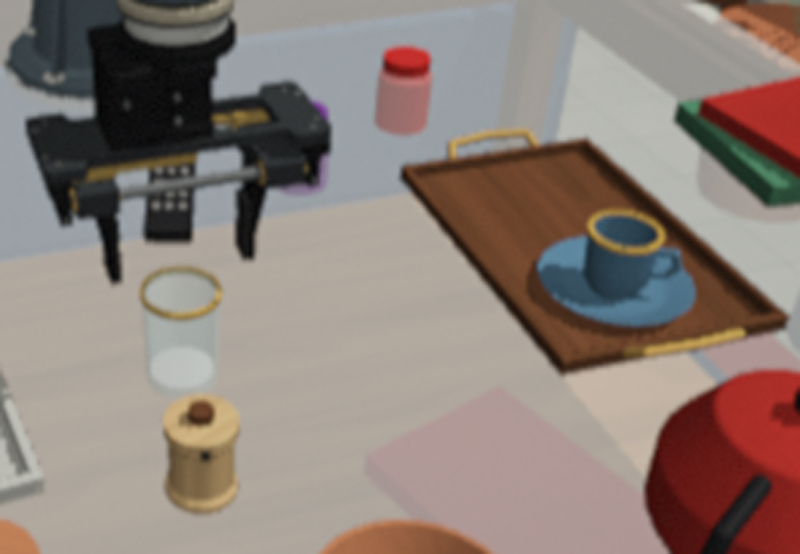

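The cup stands in the middle of its saucer at crop px (620,260). The fingers, at (112,270) and (247,250), straddle the glass at (180,325), so I'll descend.

>>> apply_moves(plan=[0,0,-0.5,0,0,0,-0.5,0,0,0,-0.4,0,0,0,-0.17,0,0,0,0,0])

```text
time_s: 34.95
position: [0.5643, -0.0636, 0.0272]
tcp_rot: [[-1.0, 0.0, 0.001], [0.0, 1.0, -0.0], [-0.001, -0.0, -1.0]]
force: [0.4, -0.6, -0.1]
opening: 1.0
grasp_force: 0.0
```

>>> apply_moves(plan=[0,0,0,0,0,0,0,0,0,0,0,0,0,0,0,0,0,0,0,0,0,0,0,0,0,0,0,0], grip=1)

```text
time_s: 35.83
position: [0.5639, -0.0635, 0.0268]
tcp_rot: [[-1.0, 0.001, 0.0], [0.001, 1.0, 0.0], [-0.0, 0.0, -1.0]]
force: [0.1, 1.3, 3.8]
opening: 0.655
grasp_force: 29.9
```

>>> apply_moves(plan=[0,0,0.3,0,0,0,0.6,0,0,0,0.9,0,0,0,0.8,0,-0.2,0.5,0,0,-0.35,0.95,0,0,-0.35,0.95,0,0,-0.35,0.95,0,0,-0.35,0.95,0,0,-0.35,0.95,0,0,-0.35,0.95,0,0,-0.3,0.8,0,0])

```text
time_s: 37.33
position: [0.4328, 0.2878, 0.1571]
tcp_rot: [[-1.0, 0.0, 0.0], [0.0, 1.0, -0.0], [-0.0, -0.0, -1.0]]
force: [1.0, -0.1, -0.9]
opening: 0.65
grasp_force: 30.0
```

>>> apply_moves(plan=[-0.18,0.47,0,0,0,0,0,0,0,0,0,0])

```text
time_s: 37.7
position: [0.4248, 0.3093, 0.1568]
tcp_rot: [[-1.0, 0.001, 0.0], [0.001, 1.0, -0.001], [-0.0, -0.001, -1.0]]
force: [0.1, 0.1, -1.1]
opening: 0.653
grasp_force: 30.0
```

Contact is expected at TCP z of about 0.030.

>>> apply_moves(plan=[0,0,-0.7,0,0,0,-0.8,0,0,0,-0.6,0,0,0,-0.34,0,0,0,-0.04,0,0,0,-0.02,0,0,0,-0.02,0,0,0,0,0,0,0,0,0])

```text
time_s: 38.83
position: [0.4249, 0.31, 0.031]
tcp_rot: [[-1.0, 0.001, 0.001], [0.001, 1.0, 0.0], [-0.001, 0.0, -1.0]]
force: [0.1, 0.0, -0.3]
opening: 0.651
grasp_force: 30.0
```

>>> apply_moves(plan=[0,0,-0.02,0,0,0,-0.01,0,0,0,0,0,0,0,0,0])

```text
time_s: 39.33
position: [0.4249, 0.3101, 0.0298]
tcp_rot: [[-1.0, 0.001, 0.001], [0.001, 1.0, 0.0], [-0.001, 0.0, -1.0]]
force: [-1.2, -0.4, 5.1]
opening: 0.651
grasp_force: 29.9
```

>>> apply_moves(plan=[0,0,0,0,0,0,0,0,0,0,0,0,0,0,0,0,0,0,0,0,0,0,0.3,0,0,0,0.7,0,0,0,1,0,0,0,1,0,0,-0.5,0.2,0,0,-1,0,0,0,-1,0,0], grip=-1)

```text
time_s: 40.83
position: [0.4248, 0.1839, 0.1905]
tcp_rot: [[-1.0, -0.001, 0.003], [-0.001, 1.0, 0.0], [-0.003, 0.0, -1.0]]
force: [0.8, -0.3, 0.8]
opening: 1.007
grasp_force: 0.0
```

>>> apply_moves(plan=[0,-1,0,0,0,-1,0,0,0,0,0,0,0,0,0,0])

```text
time_s: 41.32
position: [0.4248, 0.085, 0.1897]
tcp_rot: [[-1.0, 0.002, 0.001], [0.002, 1.0, 0.0], [-0.001, 0.0, -1.0]]
force: [-1.0, 0.3, -0.4]
opening: 0.997
grasp_force: 0.0
```

```bash
python3 - <<'E'
from h import *
np.set_printoptions(precision=3,suppress=True)
im,D=bot.capture("scene"); save("a8.png",cv2.resize(im[110:300,80:450],(800,411),interpolation=cv2.INTER_CUBIC))
Q=cloud("scene",D)
for k,g in {"cup":(.565,.305),"saucer":(.564,.305),"glassS":(.42,-.292),"glassW":(.425,.31),"bowl":(.6,-.335),"jar":(.54,-.245),"pick":(.677,-.083)}.items():
    m=(np.hypot(Q[...,0]-g[0],Q[...,1]-g[1])<.04)&(Q[...,2]>.03); p=Q[m]; t=p[p[:,2]>p[:,2].max()-.01]
    print(k,p[:,2].max(),(t[:,:2].min(0)+t[:,:2].max(0))/2)
s=bot.read_state(); print(s["position"],s["force"],s["time_s"])
E
```

```text
cup 0.06352698662854582 [0.565 0.305]
saucer 0.06352698662854582 [0.565 0.305]
glassS 0.09039565922942051 [ 0.419 -0.292]
glassW 0.08509615752579985 [0.424 0.309]
bowl 0.08137695449541406 [ 0.598 -0.335]
jar 0.08172495359911959 [ 0.54  -0.245]
pick 0.07378885826870074 [ 0.678 -0.084]
[0.425 0.086 0.19 ] [-0.032  0.079 -0.326] 41.375
```

View pics/a8.png

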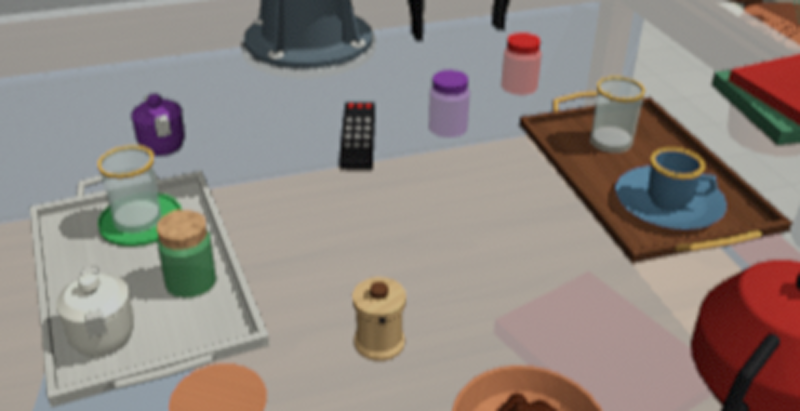

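Everything is upright and in place:
- **Steel tray:** glass in the coaster at (135,190), jar at (187,255), bowl at (95,310).
- **Wood tray:** glass at (615,115), cup at (675,180).
- **Toothpicks:** unmoved at (380,318).

```bash
python3 -c "
from rig import bot
print(bot.hand_in())"
```

```text
the job is handed in; nothing more can be done
None
```

Both trays are laid out as asked and the job is handed in at about 41 s; the last picture showed every piece upright in its place and the toothpick holder unmoved.

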